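Stand the toppled spice jars up and close the row

TASK

The stop of the spice tray was left slid back and the two tall spice jars have toppled over in the lane. Stand both of them upright on the floor of the lane again, among the low jars, then slide the stop up along the tray until all four jars stand close together between the end board and the stop, with no loose room left to topple. Leave the low jars standing in the lane and do not disturb the things round the tray.

Things in the scene. Friction and masses are not known exactly. Their poses are not given: they have to be found in the camera images.
- tray: Fixed narrow pale-wood spice tray, 66 x 472 mm. Origin: centre of its underside on the worktop; y along the lane, x across, z up. Lane inside: x -25 to +25, y -228 to +228 mm, floor at z = 4 mm; long side lips 8 mm thick, top at z = 12 mm. End board at y = -228 mm (inner face), 8 mm thick, 45 mm high; the +y end has only a 12 mm lip. The stop rides near the +y end.
- stop (a joint): Travel of the sliding stop (m): 0 = fully back, grows as it moves along the tray's -y towards the end board. Gap from the end board's inner face to the stop's face = 0.388 - value. Starts at 0 to 0.014. Light friction (1.5 N); stays where it is left. The four jars touching in a row take up 174 mm (value 0.214).
- stop_face (a point): Centre line of the stop's jar-side face, 30 mm above the worktop. The face board is wood, 47 mm wide, 10 mm thick (behind this point, to +y), its top 60 mm above the worktop. Axes as the tray's.
- stop_tab (a point): Centre of the stop's thumb tab, 45 mm above the worktop: upright wooden tab, 10 mm thick along the lane, 40 mm wide across, top 55 mm above the worktop, 59 mm behind the face (to +y), on a metal saddle 74 mm wide, top 15 mm above the worktop, that ends 2 mm behind the tab. Pinch it or push it from behind. Axes as the tray's.
- tall_jar_a: Tall round glass spice jar with black cap, 41 mm diameter, 105 mm high (cap 20 mm, same diameter), about 0.11 kg. Origin: centre of its foot; z points from foot to cap. At the start it lies along the lane in the gap between the low jar at the end board and the other low jar, cap towards the stop.
- tall_jar_b: Second tall spice jar, same size and frame. At the start it lies along the lane in the gap between the second low jar and the stop, cap towards the stop.
- low_jar_a: Squat round lidded jar, 46 mm diameter, 40 mm high, about 0.09 kg; origin: centre of its foot, z up. Stands in the lane, either next to the end board or between the two lying jars (the two low jars may be swapped).
- low_jar_b: The other squat jar, same size and frame.
- honey_jar: Bystander: glass honey jar 62 mm wide, 99 mm high, standing left of the tray; origin centre of its foot.
- pepper_mill: Bystander: wooden pepper mill 58 mm diameter, 170 mm high, standing behind the right end of the tray; origin centre of its foot.
- sardine_tin: Bystander: flat oblong tin 63 x 105 mm, 25 mm high, lying behind the tray; origin centre of its foot.
- mug: Bystander: white mug 82 mm diameter, 94 mm high, standing left of the tray; origin centre of its foot.
Mind the look-alikes: they are no part of the job. What is shaped like the low_jar_a but brown or turquoise is not meant.

How it is judged (in metres and radians):
At the end, for the whole second after the job is handed in: All four jars stand upright (within 0.08 rad) and at rest between end board and stop, foot within 4 mm of the lane's floor and 8 mm of its centre line; the stop is slid up so that at most 14 mm of loose room is left in the whole row (stop value above 0.200) (angle between each of tall_jar_a, tall_jar_b, low_jar_a, low_jar_b's own z axis and vertical below 0.08 rad and x of tall_jar_a in the frame of tray between -0.008 and 0.008 m and y of tall_jar_a in the frame of tray between -0.215 and -0.05 m and z of tall_jar_a in the frame of tray between 0 and 0.008 m and linear speed of each of tall_jar_a, tall_jar_b, low_jar_a, low_jar_b below 0.02 m/s and x of tall_jar_b in the frame of tray between -0.008 and 0.008 m and y of tall_jar_b in the frame of tray between -0.215 and -0.05 m and z of tall_jar_b in the frame of tray between 0 and 0.008 m and x of low_jar_a in the frame of tray between -0.008 and 0.008 m and y of low_jar_a in the frame of tray between -0.215 and -0.05 m and z of low_jar_a in the frame of tray between 0 and 0.008 m and x of low_jar_b in the frame of tray between -0.008 and 0.008 m and y of low_jar_b in the frame of tray between -0.215 and -0.05 m and z of low_jar_b in the frame of tray between 0 and 0.008 m and value of joint stop above 0.2 m and velocity of joint stop below 0.01 m/s); the robot touches nothing.
It fails at once if a low jar is knocked over or lifted out of the lane (angle between any of low_jar_a, low_jar_b's own z axis and vertical above 0.5 rad or height (world z) of any of low_jar_a, low_jar_b above 0.04 m).
It fails at once if a bystander behind or beside the tray is moved by more than 20 mm or tipped (distance of any of honey_jar, pepper_mill, sardine_tin, mug from where it was at the start of the episode above 0.02 m or angle between any of honey_jar, pepper_mill, sardine_tin, mug's own z axis and vertical above 0.3 rad).
It also fails if it takes over 72 s, if anything falls off the work surface, if the arm or the gripper's body presses on something with over 40 N, if the wrist force passes 120 N, or if a joint passes its speed limit or range.

ROBOT

A 6-joint arm with a two-finger parallel gripper is mounted at the origin on a cart in front of the work surface, level with it; the furniture and walls round the work are solid. World frame = base frame: x ahead of the robot, y to its left, z up, the work surface at z = 0. Lengths are in mm, angles in rad, forces in N, time in s.
With the tool pointing down it reaches from about 350 to 850 mm from the base axis. Payload 8.1 kg.
Tool frame: the origin (TCP) lies between the finger pads; the fingertips stand 8 mm ahead of it and the grasp point (between the pads) lies 11 mm behind it (arm.nose_length is the distance from the TCP to the fingertips, in mm); z points along the fingers, y is the direction in which the jaws open and shut (so a half turn about z gives the same grasp; the last joint's range is limited). The gripper opens to 93 mm and grips with 3 to 60 N. Pads are 15 mm wide; open, the fingers measure 128 mm over their backs; the gripper's body (75 mm by 188 mm) begins 65 mm behind the grasp point.
Start: joints at [1.073, 0.13, 1.488, -0, 1.523, -0.085], TCP at [240.685, 549.614, 189.935] pointing down, gripper open.
Joint ranges: [-2.96, 2.96], [-0.89, 2.26], [0.02, 2.5], [-1.34, 4.48], [0, 2.73], [-2.66, 2.66]. Speed limits (rad/s): [2.39, 2.39, 2.79, 3.14, 3.14, 3.14].

INTERFACE

Orientations are given as a unit quaternion [w, x, y, z].
In Python, from rig import arm, effector, telemetry, optics, workorder gives the robot as it stands. Calls block until the motion is done:
- arm.reach(position, orientation): joint-space move of the TCP to a pose.
- arm.movel(position, orientation=None, rate=150): straight line of the TCP; orientation=None keeps the orientation; rate is the mean speed in mm/s.
- arm.movej(angles): joint-space move.
- effector.open_jaws() and effector.close(f_grip=None): open the fingers fully, or close them until they stop; f_grip is the grip in N (None keeps the last).
- arm.wait(seconds).
- arm.solve_ik(position, orientation): joint angles nearest the present ones, or None.
- telemetry.read_state(): the state.
- optics.get_image(name): name is "scene" or "top"; returns a dict with "img" (420x560x3 uint8, red, green, blue), "fovy" (degrees; the focal length in pixels is half the picture's height over the tangent of half this angle, whatever the lens; pixels are square), "cx", "cy" (the principal point, pixels), "rvec" (rotation vector, rad) and "tvec" (3), from world to camera coordinates, as OpenCV has them. Camera axes: x right, y down, z forward; pixel columns grow to the right and rows downward; lengths in mm; the calibration is good to about 2 mm. A picture is of the moment at which its call begins. There is no depth.
A pose or a line that the arm cannot do raises arm.MotionError and nothing moves.
- workorder.hand_in(): hands the job in, once; it reports no verdict.
The state is a dict: "time": time; "joints": joint angles; "qd": joint speeds; "joint_efforts": joint torques, N m; "ee_pos": TCP position; "tcp_rot": TCP orientation; "contact_force": force on the tool from outside, world axes, zero at the start; "torque": the same for the moment, N m; "finger_gap": finger opening in mm.
Only numpy, scipy, OpenCV 4.12 (cv2) and the standard library are available. Lean on these libraries where they do the work, as an engineer would, in place of code of your own. Each camera call takes 0.05 s, during which the arm holds its last target.

## Working session

There is one attempt and no reset: what is moved stays moved. The work goes in short steps, each a Python script; the robot and the scene stay as the last script left them, time stands still between calls to the robot, and variables do not carry over. Pictures are saved under pics/ and viewed, and the job is handed in when it is done.

```bash
ls; mkdir -p pics; python3 - <<'E'
from rig import arm, effector, telemetry, optics, workorder
import cv2,numpy as np
for n in("scene","top"):
    d=optics.get_image(n); cv2.imwrite(f"pics/{n}0.png",d["img"][:,:,::-1])
    R=cv2.Rodrigues(np.array(d["rvec"],float))[0]
    print(n,d["fovy"],d["cx"],d["cy"],d["rvec"],d["tvec"],-R.T@np.array(d["tvec"]).ravel())
print(telemetry.read_state(),arm.nose_length)
E
```

```text
pics
scene 42.98812014006473 285.1236291184849 214.2576661886078 [ 2.08851646 -0.62447583  0.33331199] [-472.16367345  210.20175309 1354.88961834] [ -159.05134968 -1102.56603587   928.38569254]
top 46.830641216109115 282.9214716547343 208.13351593457875 [ 2.15865297 -1.78756807  0.38568817] [ -85.11065184  537.4686453  1209.96764082] [  18.22819701  -71.36145496 1324.65593085]
{'time': 0.1, 'joints': array([ 1.07258290e+00,  1.31109895e-01,  1.48915851e+00, -3.52429077e-06,
        1.52297411e+00, -8.53666313e-02]), 'qd': array([ 0.0021409 , -0.00261516, -0.00356467, -0.00096333,  0.00038419,
       -0.00264351]), 'joint_efforts': array([ 1.65008173e-04, -5.61344218e+01, -4.93096840e+01,  7.69261038e-02,
        2.91814841e-02, -9.02441889e-05]), 'ee_pos': array([240.4304033 , 549.12191541, 188.98440295]), 'tcp_rot': array([-2.35619976e-04,  2.04960390e-01,  9.78769921e-01, -7.90568453e-04]), 'contact_force': array([-0.29351059,  0.04168968,  0.29934101]), 'torque': array([ 0.0018872 ,  0.0025648 , -0.04144756]), 'finger_gap': 93.08335298458297} 8.0
```

View pics/scene0.png

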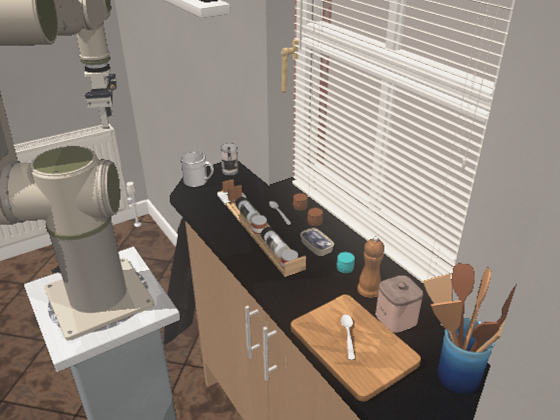

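View pics/top0.png

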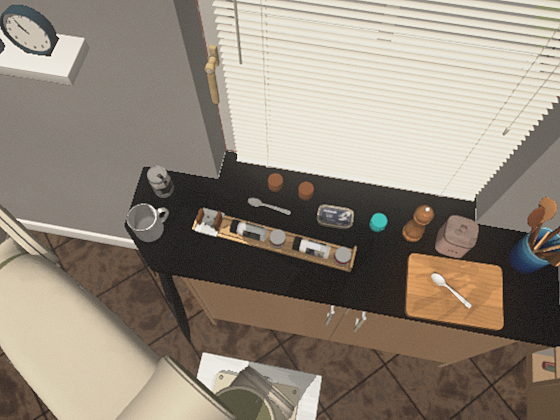

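The top view shows the tray running from about (195,220) at the stop end to (355,258) at the end board, with both tall jars lying in it. I'll enlarge that area.

```bash
python3 - <<'E'
import cv2
i=cv2.imread("pics/top0.png")[200:275,185:365]; cv2.imwrite("pics/top0c.png",cv2.resize(i,None,fx=4.4,fy=4.4,interpolation=cv2.INTER_CUBIC))
i=cv2.imread("pics/scene0.png")[170:280,205:325]; cv2.imwrite("pics/scene0c.png",cv2.resize(i,None,fx=5.4,fy=5.4,interpolation=cv2.INTER_CUBIC))
E
```

```text
(no output)
```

View pics/top0c.png

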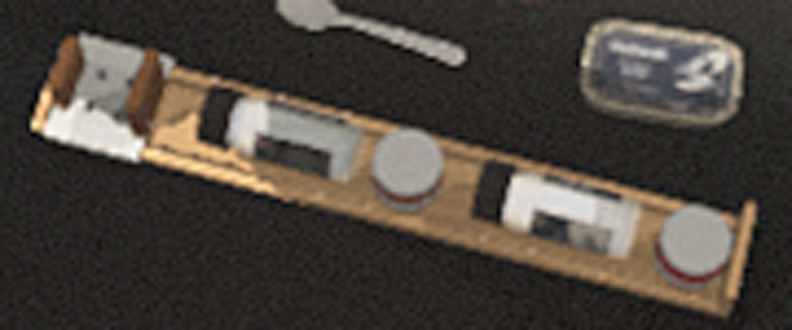

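View pics/scene0c.png

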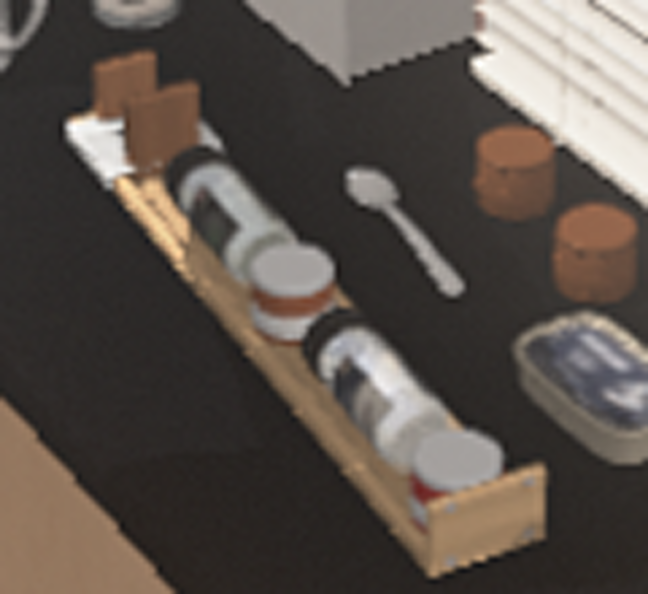

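```bash
cat > h.py <<'E'
from rig import arm, effector, telemetry, optics, workorder
import cv2,numpy as np
class Cam:
    def __init__(s,name):
        d=optics.get_image(name); s.img=d["img"][:,:,::-1].copy()
        s.f=s.img.shape[0]/2/np.tan(np.radians(d["fovy"])/2)
        s.K=np.array([[s.f,0,d["cx"]],[0,s.f,d["cy"]],[0,0,1]]); s.rv=np.array(d["rvec"],float).ravel(); s.tv=np.array(d["tvec"],float).ravel()
        s.R=cv2.Rodrigues(s.rv)[0]; s.C=-s.R.T@s.tv
    def plane(s,uv,z):
        uv=np.atleast_2d(np.asarray(uv,float)); d=np.c_[(uv-s.K[:2,2])/s.f,np.ones(len(uv))]@s.R
        return s.C+d*((z-s.C[2])/d[:,2])[:,None]
    def ray(s,uv):
        d=s.R.T@np.linalg.inv(s.K)@[uv[0],uv[1],1]; return s.C,d/np.linalg.norm(d)
    def proj(s,P):
        return cv2.projectPoints(np.atleast_2d(np.asarray(P,float)),s.rv,s.tv,s.K,None)[0][:,0]
def tri(c1,p1,c2,p2):
    A=[];b=[]
    for c,p in((c1,p1),(c2,p2)):
        C,d=c.ray(p); M=np.eye(3)-np.outer(d,d); A.append(M);b.append(M@C)
    A=np.vstack(A);b=np.hstack(b); x,r,_,_=np.linalg.lstsq(A,b,rcond=None); return x,np.sqrt(r)
E
cat > m.py <<'E'
from h import *
t=Cam("top");s=Cam("scene")
tc=lambda x,y:(185+x/4.4-.5+.5/4.4,200+y/4.4-.5+.5/4.4)
sc=lambda x,y:(205+x/5.4-.4,170+y/5.4-.4)
print("f",t.f,s.f)
T=dict(lowE=((695,240),(457,458),44),lowM=((408,166),(291,272),44))
for k,(a,b,z) in T.items():
    print(k,t.plane(tc(*a),z),s.plane(sc(*b),z),tri(t,tc(*a),s,sc(*b)))
# end board outer bottom/top corners, top view top corners
for k,a,b,z in (("ebtop back outer",(755,203),(546,468),45),("ebtop front outer",(738,300),(428,512),45),("eb bottom front",(728,316),(433,577),0),
  ("tab top back",(80,38),(155,53),55),("tab top front",(55,75)," ",55),("face top back L?",(165,52),(198,85),60),("face top front",(135,100),(128,98),60)):
    print(k,t.plane(tc(*a),z), s.plane(sc(*b),z) if b!=" " else "")
for k,a,z in (("capA end",(490,190),24.5),("footA",(632,225),24.5),("capB end",(205,115),24.5),("footB",(350,158),24.5)): print(k,t.plane(tc(*a),z))
E
python3 m.py
```

```text
f 484.9255722823471 533.278179897405
lowE [[ 468.1597823  -166.55757625   44.        ]] [[ 468.99647005 -166.04214087   44.        ]] (array([ 468.28491217, -166.61255938,   44.51807082]), array([0.42753362]))
lowM [[482.93157804  20.4630891   44.        ]] [[484.11304644  19.39692715  44.        ]] (array([483.92607338,  20.34691039,  43.18822491]), array([0.96852561]))
ebtop back outer [[ 499.37927458 -200.57654705   45.        ]] [[ 500.56856149 -197.84178988   45.        ]]
ebtop front outer [[ 433.97770959 -198.12533007   45.        ]] [[ 433.18606095 -194.51794407   45.        ]]
eb bottom front [[ 436.81189954 -197.62784948    0.        ]] [[ 437.74847632 -191.93380488    0.        ]]
tab top back [[525.78326055 245.47738103  55.        ]] [[527.80318953 251.5467115   55.        ]]
tab top front [[497.49688396 254.76195379  55.        ]] 
face top back L? [[524.52625937 188.01723477  60.        ]] [[526.9706895  196.77650959  60.        ]]
face top front [[488.43255444 198.99100663  60.        ]] [[485.39053038 206.27571639  60.        ]]
capA end [[483.75592549 -33.25210939  24.5       ]]
footA [[ 477.43703304 -126.89056222   24.5       ]]
capB end [[499.94301662 159.09443104  24.5       ]]
footB [[488.36388159  59.89747266  24.5       ]]
```

```bash
cat > m2.py <<'E'
from h import *
t=Cam("top"); s=Cam("scene")
hsv=cv2.cvtColor(t.img,cv2.COLOR_BGR2HSV); g=t.img.astype(int).sum(2)
# profiles crossing tray along image columns; wood: hue~10-25, sat>60, val>90
F=[];B=[]
for u in range(232,350,1):
    col=hsv[200:285,u]; w=np.where((col[:,0]>5)&(col[:,0]<28)&(col[:,1]>60)&(col[:,2]>70))[0]+200
    if len(w)>2: F.append((u,w.max()+.5)); B.append((u,w.min()-.5))
def fit(P,z,n):
    X=t.plane(P,z)[:,:2]
    for _ in range(5):
        c=np.polyfit(X[:,1],X[:,0],1); r=X[:,0]-np.polyval(c,X[:,1]); X=X[abs(r)<max(1.5,1.5*np.std(r))]
    print(n,"slope",c[0],"x at y=0",c[1],"n",len(X),"std",np.std(r)); return c
f=fit(F,0,"front z0"); b=fit(B,12,"back z12")
th=np.arctan((f[0]+b[0])/2); print("theta",th,"width",(b[1]-f[1])*np.cos(th))
m=((hsv[...,0]>3)&(hsv[...,0]<28)&(hsv[...,1]>60)&(hsv[...,2]>70)).astype(np.uint8)*255
cv2.imwrite("pics/wood.png",cv2.resize(m[195:280,180:370],None,fx=4,fy=4,interpolation=0))
E
python3 m2.py
```

```text
front z0 slope 0.08589666701984373 x at y=0 452.2658644803384 n 109 std 0.7854967110508347
back z12 slope 0.08975132881480954 x at y=0 519.1844081561054 n 99 std 0.8516021279401089
theta 0.08759924004853621 width 66.6619538529605
```

View pics/wood.png

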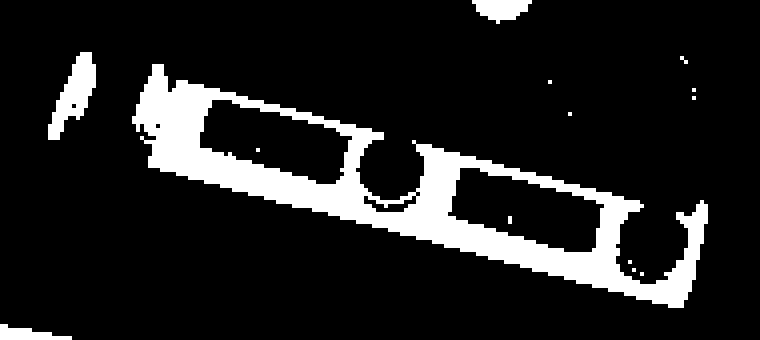

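```bash
cat >> h.py <<'E'
from scipy.spatial.transform import Rotation as Ro
TH=0.0876; EY=np.array([np.sin(TH),np.cos(TH),0]); EX=np.array([np.cos(TH),-np.sin(TH),0]); P0=np.array([488.0,37.3,0])
def W(x,y,z): return P0+EX*x+EY*y+np.array([0,0,z])
def L(p): d=np.asarray(p)-P0; return np.array([d@EX,d@EY,d[2]])
def Q(a,sg):
    """tool z = -cos a up - sin a EY (a>0: body leans to +y'); jaw axis y = sg*EX"""
    z=-np.cos(a)*np.array([0,0,1.])-np.sin(a)*EY; y=sg*EX; x=np.cross(y,z)
    q=Ro.from_matrix(np.c_[x,y,z]).as_quat(); return [q[3],q[0],q[1],q[2]]
def fz(): return telemetry.read_state()["contact_force"]
E
cat > ik.py <<'E'
from h import *
t=Cam("top")
for k,p,z in(("mill base",(411,236),0),("mill top",(427,212),170),("tin",(336,216),25),("mug",(141,222),94),("honey",(158,175),99),("box",(458,240),60)):
    w=t.plane(p,z)[0]; print(k,w,L(w))
pts=[("pickB",W(0,90,25),1),("upB",W(0,90,160),1),("upB2",W(0,70,160),0),("plB",W(0,70,75),0),("upA",W(0,-97,160),1),("pickA",W(0,-97,25),1),("upA2",W(0,-105,160),0),("plA",W(0,-105,75),0),("tabhi",W(0,260,150),2),("tab",W(0,260,40),2),("tabend",W(0,40,40),2)]
for adeg in(20,30,40,45):
  for sg in(1,-1):
    a=np.radians(adeg); out=[]
    for n,p,k in pts:
        q=Q([a-np.pi/2,a,0][k],sg); r=arm.solve_ik(list(p),q); out.append((n,None if r is None else np.round(r,2).tolist()))
    print(adeg,sg); [print("   ",*o) for o in out]
E
python3 ik.py
```

```text
mill base [ 576.22741333 -358.65352391    0.        ] [ 122.53029606 -386.71642854    0.        ]
mill top [ 579.12014705 -357.4305905   170.        ] [ 125.3049458  -385.24510488  170.        ]
tin [ 586.79435023 -133.34278533   25.        ] [ 113.34472755 -161.34514731   25.        ]
mug [438.6546372  390.96277391  94.        ] [-80.09740253 347.98955241  94.        ]
honey [584.34440759 385.00581667  99.        ] [ 65.55489339 354.80154421  99.        ]
box [ 563.66663286 -475.17661178   60.        ] [ 120.21205161 -503.89163477   60.        ]
20 1
    pickB [0.39, 0.23, 1.74, -0.32, 1.35, 0.58]
    upB [0.39, 0.09, 1.63, -0.31, 1.59, 0.5]
    upB2 [-0.63, 0.32, 1.86, 0.96, 1.77, -0.78]
    plB [-0.63, 0.5, 1.84, 0.94, 1.68, -0.9]
    upA [0.06, -0.12, 1.84, -0.35, 1.48, 0.19]
    pickA [0.06, 0.04, 1.95, -0.37, 1.23, 0.28]
    upA2 [-0.87, 0.53, 1.58, 0.81, 1.97, -0.85]
    plA [-0.87, 0.68, 1.56, 0.78, 1.88, -0.94]
    tabhi [0.44, 0.13, 1.57, -0.0, 1.45, 0.53]
    tab [0.44, 0.22, 1.67, -0.0, 1.25, 0.53]
    tabend [0.05, -0.02, 1.93, -0.0, 1.23, 0.14]
20 -1
    pickB [0.39, 0.
[... 2633 characters left out ...]
.71, 0.6, 1.76, -0.71]
    plA [-0.75, 0.3, 1.75, 0.59, 1.63, -0.79]
    tabhi [0.44, 0.13, 1.57, -0.0, 1.45, 0.53]
    tab [0.44, 0.22, 1.67, -0.0, 1.25, 0.53]
    tabend [0.05, -0.02, 1.93, -0.0, 1.23, 0.14]
45 -1
    pickB [0.59, 0.58, 1.48, -0.58, 1.63, -2.33]
    upB [0.59, 0.41, 1.44, -0.6, 1.81, -2.45]
    upB2 [-0.47, -0.01, 1.91, 0.72, 1.59, 2.64]
    plB [-0.47, 0.12, 1.95, 0.72, 1.46, 2.53]
    upA [0.33, 0.13, 1.77, -0.7, 1.61, -2.62]
    pickA [0.33, 0.34, 1.81, -0.71, 1.42, -2.46]
    upA2 [-0.75, 0.18, 1.71, 0.6, 1.76, 2.44]
    plA [-0.75, 0.3, 1.75, 0.59, 1.63, 2.35]
    tabhi [0.44, 0.13, 1.57, -0.0, 1.45, -2.62]
    tab [0.44, 0.22, 1.67, -0.0, 1.25, -2.62]
    tabend None
```

```bash
cat > s1.py <<'E'
from h import *
a=np.radians(30)
arm.reach(list(W(0,85.5,150)),Q(a,1))
arm.movel(list(W(0,85.5,50)),rate=200)
arm.movel(list(W(0,85.5,25.3)),rate=60)
f0=fz(); 
c=Cam("top"); cv2.imwrite("pics/b1t.png",cv2.resize(c.img[180:290,170:370],None,fx=4,fy=4,interpolation=2))
c=Cam("scene"); cv2.imwrite("pics/b1s.png",cv2.resize(c.img[120:270,185:325],None,fx=4,fy=4,interpolation=2))
st=telemetry.read_state(); print(st["time"],L(st["ee_pos"]),f0,st["finger_gap"])
E
python3 s1.py
```

```text
3.4083 [ 0.19434497 85.56692996 25.52163356] [0.2778675  0.28034341 0.01492436] 93.14419796066304
```

View pics/b1t.png

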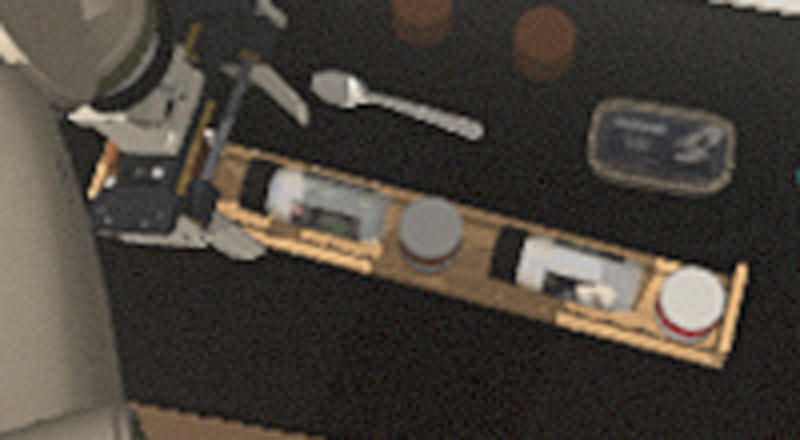

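View pics/b1s.png

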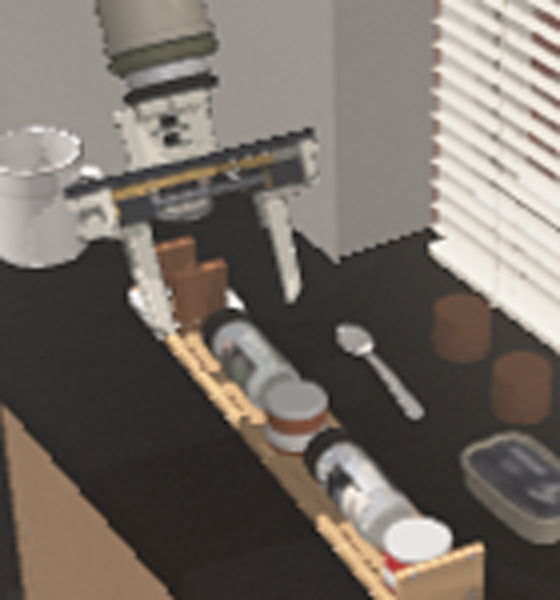

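```bash
python3 - <<'E'
from h import *
t=Cam("top")
for x in(-47,47):
    for y in (70,85.5,100,125): print(x,y,((t.proj(W(x,y,16))[0]-[170,180])*4).round())
for p in((258,252),(305,118)): print(L(t.plane((170+p[0]/4,180+p[1]/4),16)[0]))
E
```

```text
-47 70 [295. 267.]
-47 85.5 [274. 261.]
-47 100 [255. 256.]
-47 125 [221. 247.]
47 70 [334. 149.]
47 85.5 [313. 144.]
47 100 [294. 139.]
47 125 [262. 131.]
[-43.5615767   98.62573686  16.        ]
[65.23980703 97.60072783 16.        ]
```

```bash
python3 - <<'E'
from h import *
s=Cam("scene");t=Cam("top")
for n,c,(r0,r1,c0,c1) in(("s",s,(150,260,205,300)),("t",t,(190,255,175,285))):
    im=np.clip(255*(c.img/255.)**.5,0,255).astype(np.uint8)
    tc=W(0,85.5,25.3); 
    for x in(-47,0,47):
        for d in(0,8):
            p=tc+EX*x+d*(-np.cos(np.pi/6)*np.array([0,0,1])-.5*EY); u=c.proj(p)[0]; im[int(round(u[1])),int(round(u[0]))]=(0,0,255) if d else (0,255,0)
    cv2.imwrite(f"pics/b2{n}.png",cv2.resize(im[r0:r1,c0:c1],None,fx=5.4 if n=="s" else 7,fy=5.4 if n=="s" else 7,interpolation=0))
E
```

```text
(no output)
```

View pics/b2s.png

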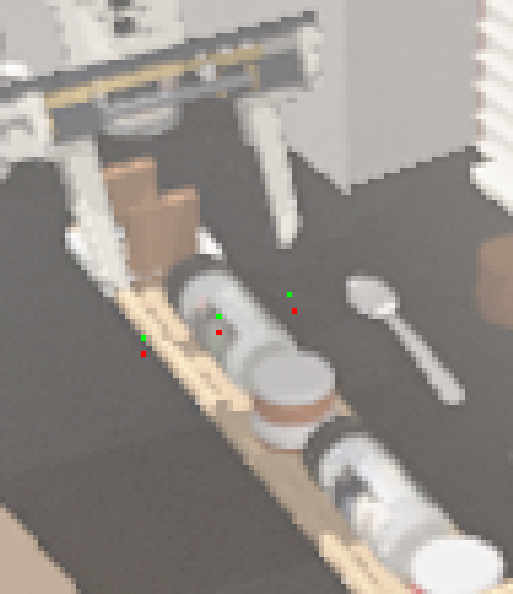

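View pics/b2t.png

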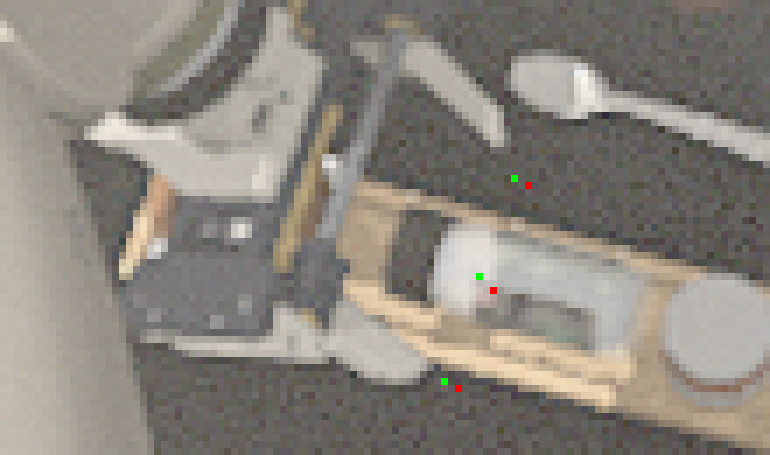

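```bash
python3 - <<'E'
from h import *
s=Cam("scene");t=Cam("top")
S=lambda p:(205+p[0]/5.4-.5,150+p[1]/5.4-.5); T=lambda p:(175+p[0]/7-.5,190+p[1]/7-.5)
for a,b in(((122,290),(428,365)),((287,243),(500,142))):
    x,r=tri(s,S(a),t,T(b)); print(L(x),r)
E
```

```text
[-53.88522037  88.98406223  58.32870766] [2.12265979]
[47.57829889 90.22749046 58.12219541] [0.39266936]
```

```bash
python3 - <<'E'
from h import *
s=Cam("scene");t=Cam("top")
o=[]
for n,c,(r0,r1,c0,c1) in(("scene",s,(150,240,205,300)),("top",t,(190,255,175,285))):
    ims=[Cam(n).img.astype(float) for _ in range(3)]; now=np.mean(ims+[c.img],0)
    d=np.abs(now-cv2.imread(f"pics/{n}0.png")).max(2)
    im=np.clip(d*5,0,255).astype(np.uint8); im=cv2.resize(im[r0:r1,c0:c1],None,fx=5,fy=5,interpolation=0); o.append(im)
    g=np.clip((now)*4,0,255).astype(np.uint8)[r0:r1,c0:c1]; cv2.imwrite(f"pics/g_{n}.png",cv2.resize(g,None,fx=6,fy=6,interpolation=0))
h=max(i.shape[0] for i in o); w=sum(i.shape[1] for i in o)
C=np.zeros((h,w),np.uint8);C[:o[0].shape[0],:o[0].shape[1]]=o[0];C[:o[1].shape[0],o[0].shape[1]:]=o[1]
cv2.imwrite("pics/diff.png",cv2.resize(C,None,fx=.75,fy=.75))
E
```

```text
(no output)
```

View pics/diff.png

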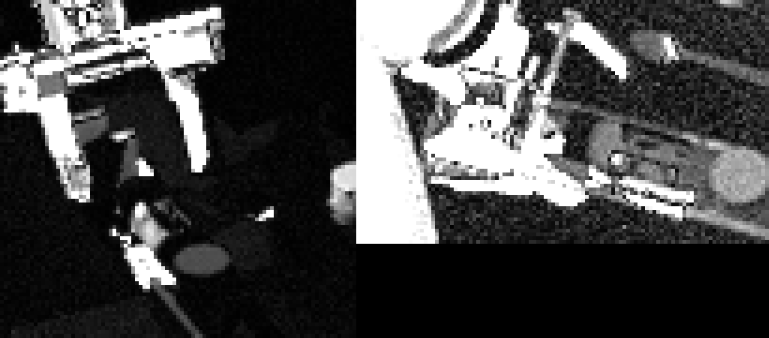

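View pics/g_scene.png

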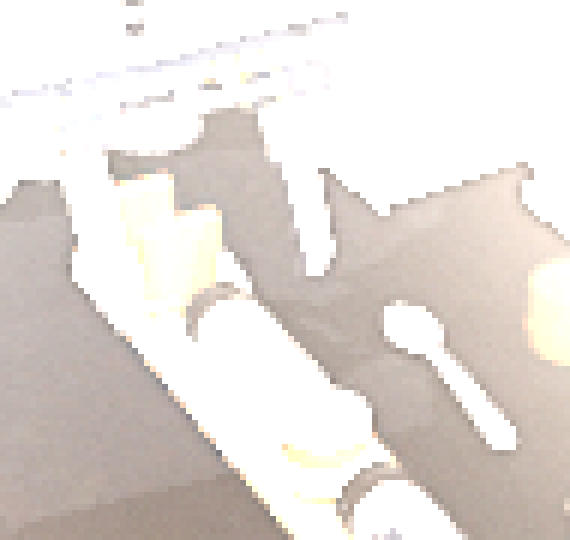

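```bash
python3 - <<'E'
from h import *
s=Cam("scene"); im=cv2.imread("pics/scene0.png")
g=Ro.from_quat([.20496,.97877,-.00079,-.000236]).as_matrix(); print(g.round(2))
tc=np.array([240.4,549.1,189])
for dy in(-47,0,47):
  for d in(0,8):
    p=tc+g[:,1]*dy+g[:,2]*d; u=s.proj(p)[0]; print(u); im[int(round(u[1])),int(round(u[0]))]=(0,0,255) if d else (0,255,0)
cv2.imwrite("pics/st.png",cv2.resize(im[20:150,60:160],None,fx=5,fy=4.6,interpolation=0))
E
```

```text
[[-0.92  0.4  -0.  ]
 [ 0.4   0.92 -0.  ]
 [ 0.   -0.   -1.  ]]
[108.19662144 135.97439268]
[108.65742396 138.25748159]
[109.70414766 129.83081059]
[110.15093739 132.07910076]
[111.14635623 123.95341581]
[111.57990137 126.16774875]
```

View pics/st.png

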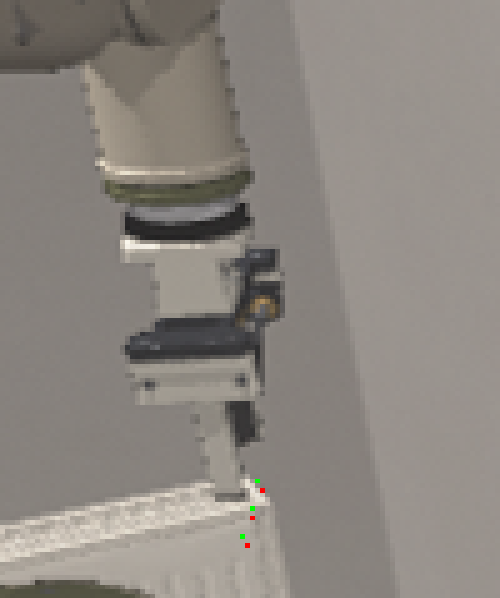

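The pictures put the visible fingertips about 38 mm higher than the reported pose says. Closing here is harmless in either case, and the finger gap will show which one is right.

```bash
python3 - <<'E'
from h import *
effector.close(10)
st=telemetry.read_state(); print(st["time"],st["finger_gap"],st["contact_force"])
s=Cam("scene");t=Cam("top")
cv2.imwrite("pics/c1s.png",cv2.resize(s.img[140:250,205:310],None,fx=5.4,fy=5.4,interpolation=0))
cv2.imwrite("pics/c1t.png",cv2.resize(t.img[190:265,175:285],None,fx=7,fy=7,interpolation=0))
E
```

```text
5.5583 0.05973937188081109 [-0.22252679  0.55216883  0.57064996]
```

View pics/c1s.png

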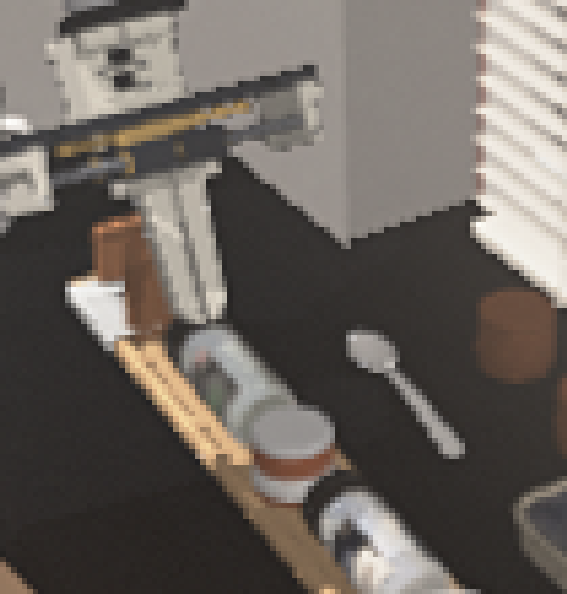

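View pics/c1t.png

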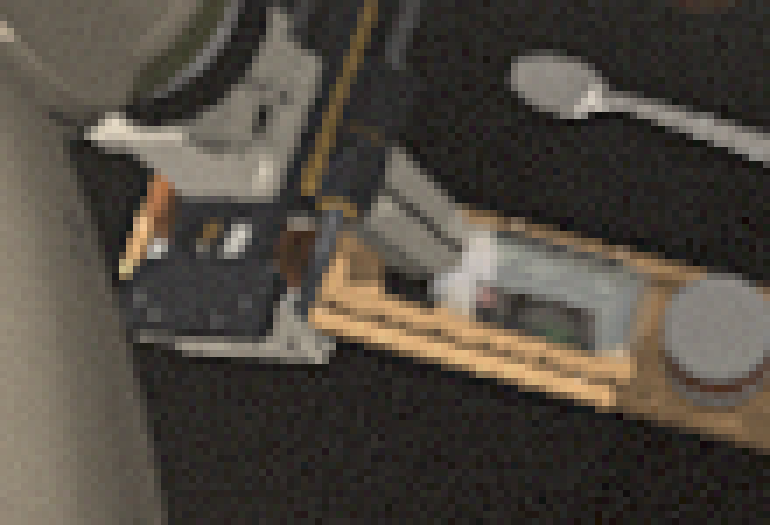

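```bash
python3 - <<'E'
from h import *
s=Cam("scene");t=Cam("top")
S=lambda p:(205+p[0]/5.4-.5,140+p[1]/5.4-.5); T=lambda p:(175+p[0]/7-.5,190+p[1]/7-.5)
for a,b in(((206,318),(462,249)),((206,318),(458,253)),((206,322),(462,249))):
    x,r=tri(s,S(a),t,T(b)); st=telemetry.read_state(); l=L(x)-L(st["ee_pos"]); c,sn=np.cos(np.pi/6),.5
    print(L(x),r,"along tool ahead of TCP",-c*l[2]-sn*l[1],"perp",c*l[1]-sn*l[2])
print(st["ee_pos"],L(st["ee_pos"]))
E
```

```text
[-2.35864466 90.8493194  58.76031803] [0.75396592] along tool ahead of TCP -31.641669870959355 perp -12.117408372883723
[-3.00529102 91.89160034 57.87155839] [0.75986079] along tool ahead of TCP -31.393121915471376 perp -10.770386774563917
[-1.75700633 91.47762727 55.76662101] [1.40232637] along tool ahead of TCP -29.363206136142914 perp -10.076429285489994
[495.48284592 122.49448069  25.29912392] [6.58247312e-04 8.55224679e+01 2.52991239e+01]
```

The fingers closed fully above the jar, so the real tips sit about 38 mm short of the reported TCP, measured along the tool axis. To get the exact figure I'll touch the clear worktop in front of the tray with the fingers closed.

```bash
python3 - <<'E'
from h import *
arm.movel(list(W(0,85.5,80)),rate=250)
arm.reach(list(W(-70,85.5,60)),Q(0,1))
arm.movel(list(W(-70,85.5,-18)),rate=120); arm.wait(.15)
f0=fz()[2]; z=-18
while z>-42:
    z-=1.5; arm.movel(list(W(-70,85.5,z)),rate=40); f=fz()[2]-f0
    if abs(f)>2: break
st=telemetry.read_state(); print(st["time"],z,f,L(st["ee_pos"]),f0)
c=Cam("scene"); cv2.imwrite("pics/td.png",cv2.resize(c.img[140:250,185:305],None,fx=5,fy=5,interpolation=0))
E
```

```text
9.725 -30.0 18.83413104337885 [-69.77625258  85.57748569 -28.52192193] 0.8118797455115474
```

View pics/td.png

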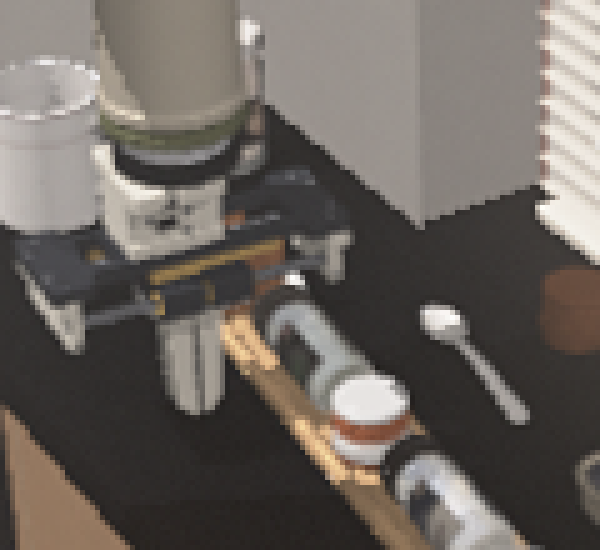

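```bash
cat >> h.py <<'E'
D=36.5
def zt(a): return -np.cos(a)*np.array([0,0,1.])-np.sin(a)*EY
def G(x,y,z,a): return list(W(x,y,z)+D*zt(a))   # command for true TCP at tray point
def true(a): 
    st=telemetry.read_state(); return L(st["ee_pos"]-D*zt(a))
E
cat > s2.py <<'E'
from h import *
a=np.radians(30); X=1.5
arm.movel(list(W(-70,85.5,60)),rate=250)
effector.open_jaws()
arm.reach(G(X,85.5,90,a),Q(a,1))
arm.movel(G(X,85.5,40,a),rate=200)
f0=fz(); arm.movel(G(X,85.5,25.5,a),rate=60)
st=telemetry.read_state(); print(st["time"],true(a),fz()-f0,st["finger_gap"])
s=Cam("scene");t=Cam("top")
cv2.imwrite("pics/e1s.png",cv2.resize(s.img[140:250,205:310],None,fx=5.4,fy=5.4,interpolation=0))
cv2.imwrite("pics/e1t.png",cv2.resize(t.img[190:265,175:285],None,fx=7,fy=7,interpolation=0))
E
python3 s2.py
```

```text
13.2083 [ 1.35861292 85.40656127 25.44403797] [ 0.04860574  0.68514383 -0.16680872] 93.21914054691833
```

View pics/e1s.png

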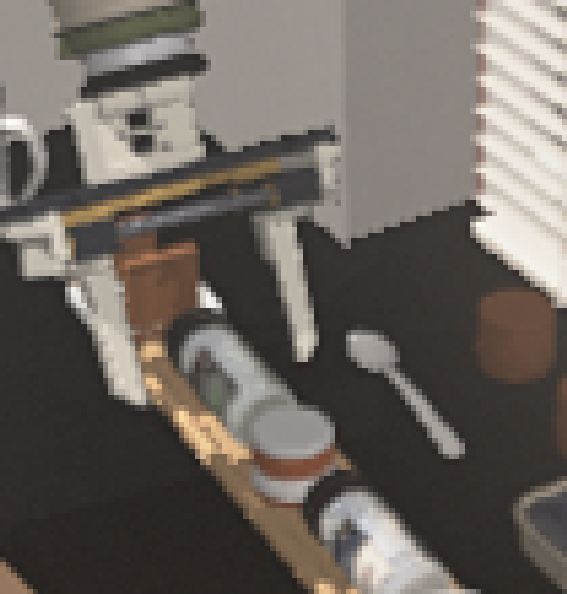

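View pics/e1t.png

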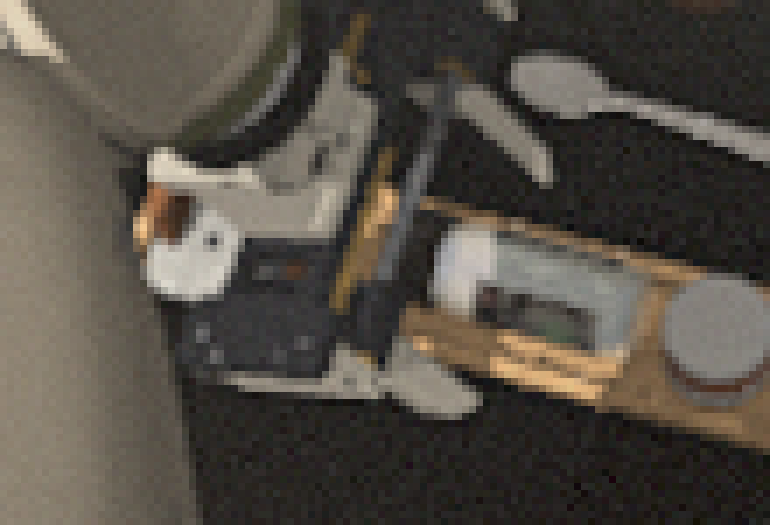

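```bash
cat > s3.py <<'E'
from h import *
a=np.radians(30); X=1.5; b=a-np.pi/2
effector.close(25); st=telemetry.read_state(); print("gap",st["finger_gap"],fz())
arm.movel(G(X,85.5,60,a),rate=120)
print("gap",telemetry.read_state()["finger_gap"],fz())
arm.movel(G(X,85.5,150,a),rate=250)
arm.reach(G(X,72,150,b),Q(b,1))
st=telemetry.read_state(); print(st["time"],true(b),fz(),st["finger_gap"])
s=Cam("scene");t=Cam("top")
cv2.imwrite("pics/f1s.png",cv2.resize(s.img[120:270,185:325],None,fx=4,fy=4,interpolation=0))
cv2.imwrite("pics/f1t.png",cv2.resize(t.img[180:290,170:370],None,fx=4,fy=4,interpolation=0))
E
python3 s3.py
```

```text
gap 40.47344545236491 [0.1271747  0.39253259 0.37495166]
gap 40.04309061023285 [ 0.19944775 -0.26613225 -1.14606665]
16.3583 [  0.37780625  72.53978487 148.92110386] [-0.4731487   0.46655104 -1.07780904] 40.28802091651072
```

View pics/f1s.png

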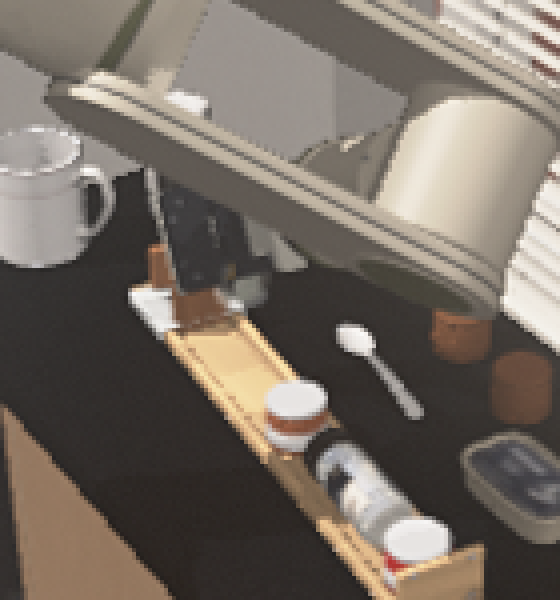

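View pics/f1t.png

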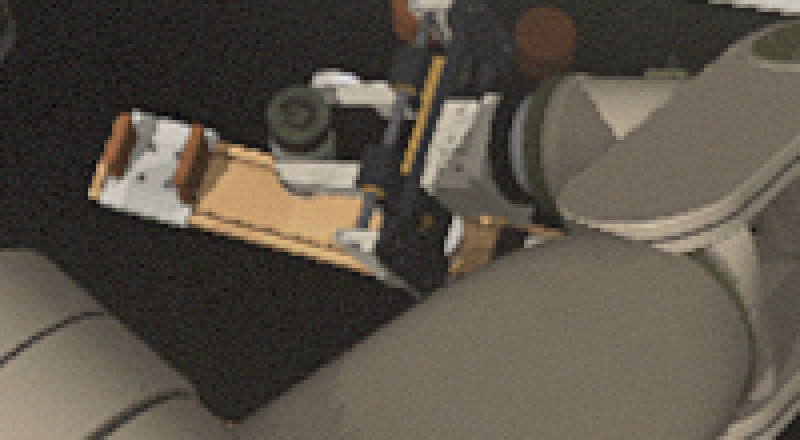

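```bash
python3 - <<'E'
from h import *
s=Cam("scene");t=Cam("top")
cv2.imwrite("pics/g1s.png",s.img); cv2.imwrite("pics/g1t.png",t.img)
E
```

```text
(no output)
```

View pics/g1s.png

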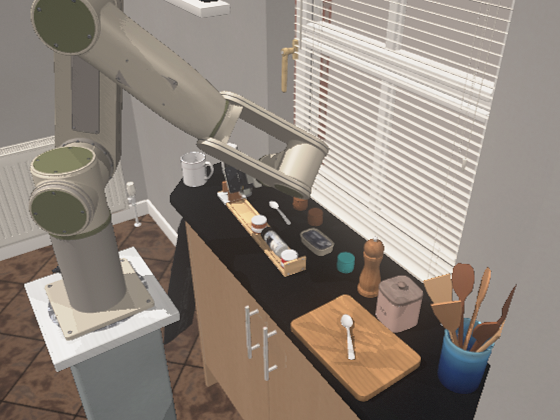

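View pics/g1t.png

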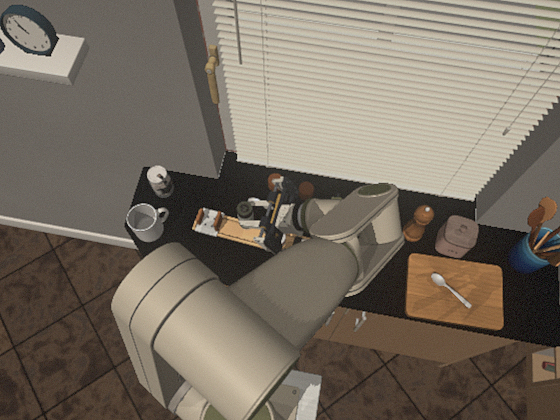

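```bash
python3 - <<'E'
from h import *
s=Cam("scene");t=Cam("top")
for a,b in(((297,190),(375,200)),((297,190),(385,192)),((322,150),(385,188)),((295,188),(345,280)),((300,180),(375,240))):
    x,r=tri(s,a,t,b); print(x.round(),r, L(x).round())
E
```

```text
[ 503. -197.  270.] [46.26887541] [  36. -232.  270.]
[ 506. -213.  286.] [65.05157862] [  39. -247.  286.]
[ 527. -215.  360.] [0.28974532] [  61. -248.  360.]
[ 394. -191.  263.] [91.85889005] [ -74. -235.  263.]
[ 442. -221.  301.] [24.4046043] [ -23. -262.  301.]
```

```bash
cat > s4.py <<'E'
from h import *
a=np.radians(30); X=1.5; b=a-np.pi/2
arm.movel(G(X,72,95,b),Q(b,1),rate=150)
arm.movel(G(X,72,78,b),rate=80); arm.wait(.1); f0=fz(); z=78
while z>62:
    z-=1; arm.movel(G(X,72,z,b),rate=40); f=fz()-f0
    if f[2]>1.5: break
st=telemetry.read_state(); print(st["time"],z,f,true(b),st["finger_gap"])
s=Cam("scene");t=Cam("top")
cv2.imwrite("pics/i1s.png",cv2.resize(s.img[120:270,185:325],None,fx=4,fy=4,interpolation=0))
cv2.imwrite("pics/i1t.png",cv2.resize(t.img[190:265,175:285],None,fx=7,fy=7,interpolation=0))
E
python3 s4.py
```

```text
19.8833 69 [ 0.44713848 -0.02552371  1.77544397] [ 1.6101603  72.0108773  69.18200374] 40.23581820521062
```

View pics/i1s.png

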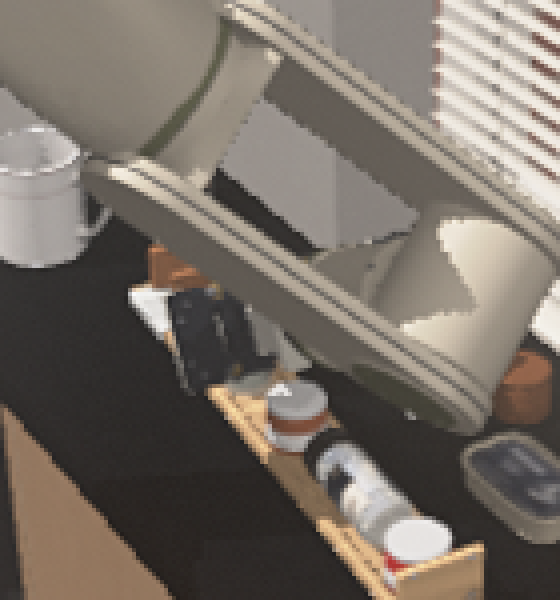

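View pics/i1t.png

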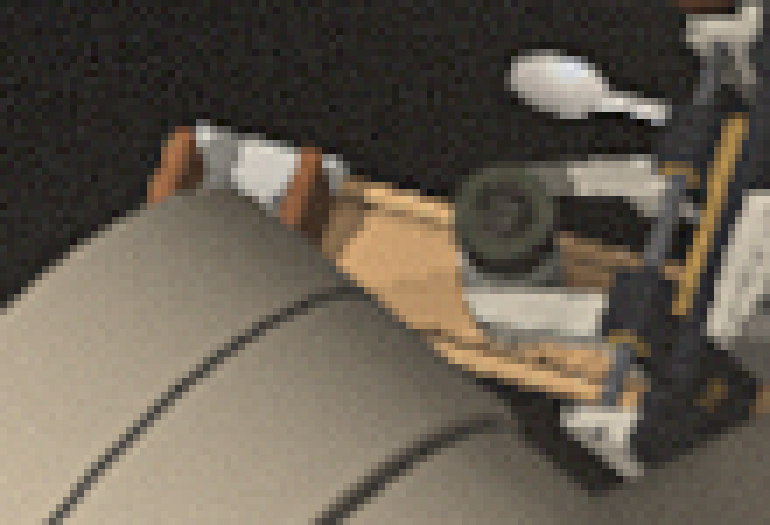

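```bash
cat > s5.py <<'E'
from h import *
a=np.radians(30); X=1.5; b=a-np.pi/2
effector.open_jaws()
p=np.array(G(X,72,69.3,b)); arm.movel(list(p-60*zt(b)),rate=150)
arm.movel(list(p-60*zt(b)+[0,0,70]),rate=250)
a=np.radians(40)
arm.reach(G(X,-102,110,a),Q(a,1))
s=Cam("scene");t=Cam("top"); print(telemetry.read_state()["time"])
cv2.imwrite("pics/j1s.png",cv2.resize(s.img[120:270,185:325],None,fx=4,fy=4,interpolation=0))
cv2.imwrite("pics/j1t.png",cv2.resize(t.img[180:290,170:370],None,fx=4,fy=4,interpolation=0))
E
python3 s5.py
```

```text
23.4
```

View pics/j1s.png

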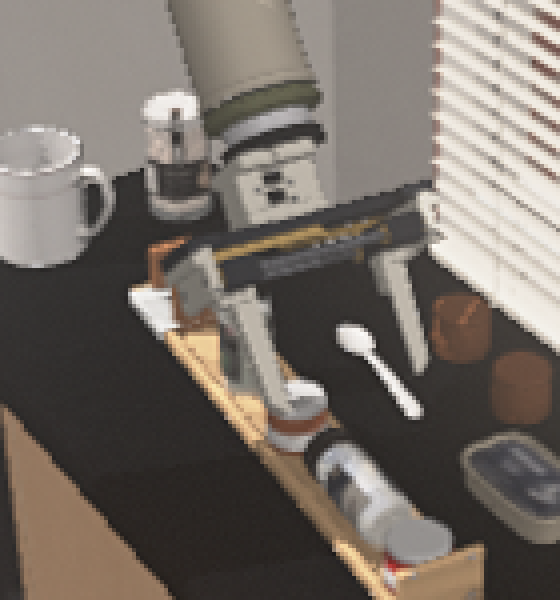

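View pics/j1t.png

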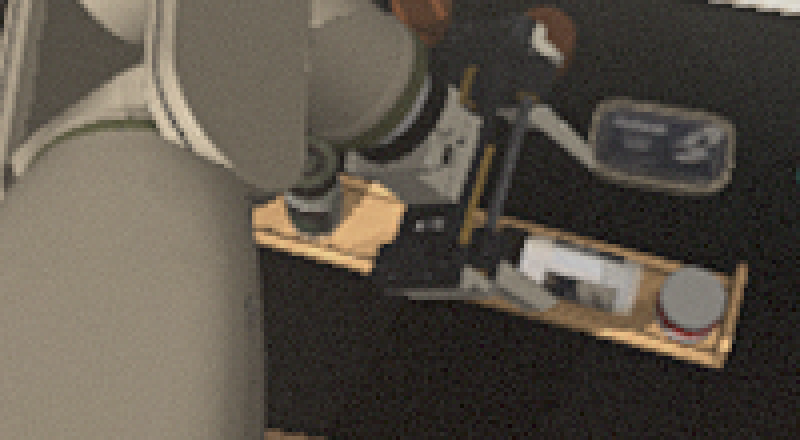

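```bash
cat > s6.py <<'E'
from h import *
a=np.radians(40); X=1.5; b=a-np.pi/2
arm.movel(G(X,-102,45,a),rate=200); f0=fz()
arm.movel(G(X,-102,25.7,a),rate=70); print(true(a),fz()-f0)
s=Cam("scene"); cv2.imwrite("pics/k1s.png",cv2.resize(s.img[120:270,185:325],None,fx=4,fy=4,interpolation=0))
effector.close(25); print("gap",telemetry.read_state()["finger_gap"],fz())
arm.movel(G(X,-102,60,a),rate=120)
arm.movel(G(X,-102,150,a),rate=250)
print("gap",telemetry.read_state()["finger_gap"],fz())
arm.reach(G(X,-110,150,b),Q(b,1))
st=telemetry.read_state(); print(st["time"],true(b),fz(),st["finger_gap"])
s=Cam("scene");t=Cam("top")
cv2.imwrite("pics/k2s.png",s.img)
cv2.imwrite("pics/k2t.png",t.img)
E
python3 s6.py
```

```text
[   1.25878292 -102.05907122   25.51543318] [ 0.16932643  0.43225091 -0.7385414 ]
gap 40.460392037443945 [ 0.80717017 -0.11505923 -0.07262789]
gap 40.46385299004307 [-0.5670697  -0.11425328 -2.63724996]
27.3667 [   0.3119398  -109.12357849  148.60228867] [-0.15326622 -0.34530967 -1.54239704] 40.232632960280185
```

View pics/k2s.png

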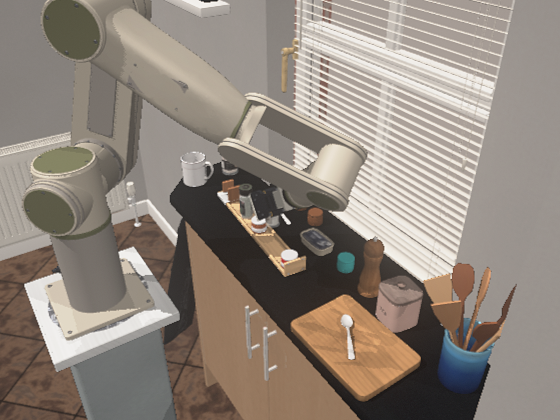

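View pics/k2t.png

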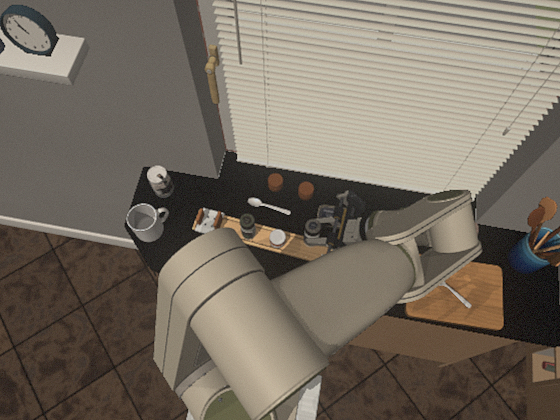

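```bash
python3 - <<'E'
from h import *
s=Cam("scene");t=Cam("top")
for a,b in(((366,160),(478,195)),((345,207),(480,245)),((335,208),(470,255)),((320,205),(425,298)),((330,209),(405,298))):
    x,r=tri(s,a,t,b); print(x.round(),r.round(), L(x).round())
C,d=s.ray((335,209))
for y in(-200,-250,-300,-350,-400,-450):
    k=(y-C[1])/d[1]; print((C+d*k).round())
a=np.radians(40);b=a-np.pi/2
q0=telemetry.read_state()["joints"]
for z in(150,110,70): print(z,np.round(arm.solve_ik(G(1.5,-110,z,b),Q(b,1)),2))
E
```

```text
[ 509. -393.  422.] [8.] [  58. -427.  422.]
[ 431. -426.  353.] [5.] [ -16. -467.  353.]
[ 413. -411.  346.] [2.] [ -36. -453.  346.]
[ 359. -355.  319.] [75.] [ -94. -402.  319.]
[ 379. -331.  283.] [103.] [ -76. -377.  283.]
[ 589. -200.  165.]
[ 548. -250.  207.]
[ 506. -300.  249.]
[ 465. -350.  292.]
[ 424. -400.  334.]
[ 382. -450.  376.]
150 [-0.75  0.27  1.73  0.66  1.73 -0.76]
110 [-0.75  0.33  1.74  0.65  1.68 -0.8 ]
70 [-0.75  0.4   1.75  0.65  1.62 -0.84]
```

```bash
cat > s7.py <<'E'
from h import *
a=np.radians(40); X=1.5; b=a-np.pi/2; Y=-110
arm.movel(G(X,Y,95,b),Q(b,1),rate=150)
arm.movel(G(X,Y,77,b),rate=80); arm.wait(.1); f0=fz(); z=77
while z>62:
    z-=1; arm.movel(G(X,Y,z,b),rate=40); f=fz()-f0
    if f[2]>1.3: break
st=telemetry.read_state(); print(st["time"],z,f,true(b),st["finger_gap"])
t=Cam("top");cv2.imwrite("pics/l0t.png",cv2.resize(t.img[180:290,190:370],None,fx=4,fy=4,interpolation=0))
E
python3 s7.py
```

```text
29.8083 72 [ 0.88205437 -0.7066653   1.45546752] [   1.44146572 -109.95618271   71.94071187] 40.09377485816715
```

View pics/l0t.png

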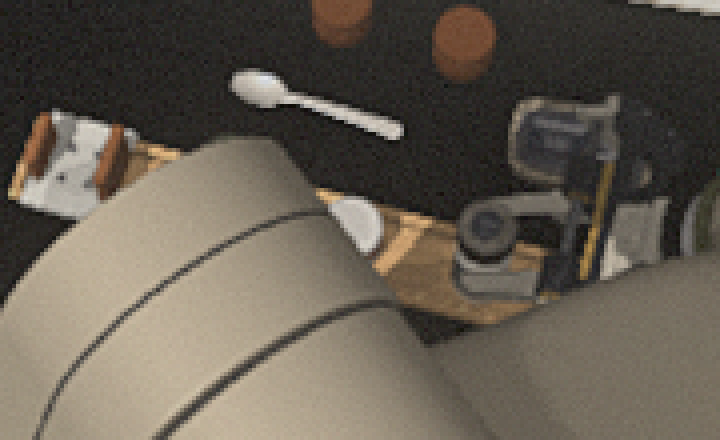

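```bash
python3 - <<'E'
from h import *
a=np.radians(40); X=1.5; b=a-np.pi/2; Y=-110
arm.wait(.2);print(fz())
z=72
for z in(71.5,71,70.5,70,69.5,69,68.5):
    arm.movel(G(X,Y,z,b),rate=30); arm.wait(.1); f=fz(); print(z,f.round(2))
    if f[2]>3: break
print(telemetry.read_state()["time"])
E
```

```text
[ 0.06343314 -0.13558473 -1.41462663]
71.5 [-0.25  0.23 -1.96]
71 [ 0.91  0.62 -1.97]
70.5 [ 1.69 -0.29 -1.9 ]
70 [-0.3   0.47 -1.38]
69.5 [ 0.3  -0.34 -1.65]
69 [-1.02 -0.03 -1.53]
68.5 [-0.1  -0.07 -0.56]
32.5083
```

```bash
python3 - <<'E'
from h import *
a=np.radians(40); X=1.5; b=a-np.pi/2; Y=-110
for z in(68,67.5,67,66.5):
    arm.movel(G(X,Y,z,b),rate=30); arm.wait(.1); f=fz(); print(z,f.round(2))
    if f[2]>2: break
effector.open_jaws()
p=np.array(G(X,Y,z,b)); arm.movel(list(p-60*zt(b)),rate=150)
arm.movel(list(p-60*zt(b)+[0,0,90]),rate=250)
effector.close(10)
arm.reach(list(W(X,255,140)+[0,0,-D]),Q(0,1))
s=Cam("scene");t=Cam("top"); print(telemetry.read_state()["time"],true(0))
cv2.imwrite("pics/m1s.png",cv2.resize(s.img[120:270,185:325],None,fx=4,fy=4,interpolation=0))
cv2.imwrite("pics/m1t.png",cv2.resize(t.img[180:290,170:370],None,fx=4,fy=4,interpolation=0))
E
```

```text
68 [ 0.02  0.65 -1.9 ]
67.5 [ 0.32 -0.12 -1.39]
67 [-2.11 -0.71  3.61]
38.7 [  2.13072482 253.48944775 139.63865339]
```

View pics/m1s.png

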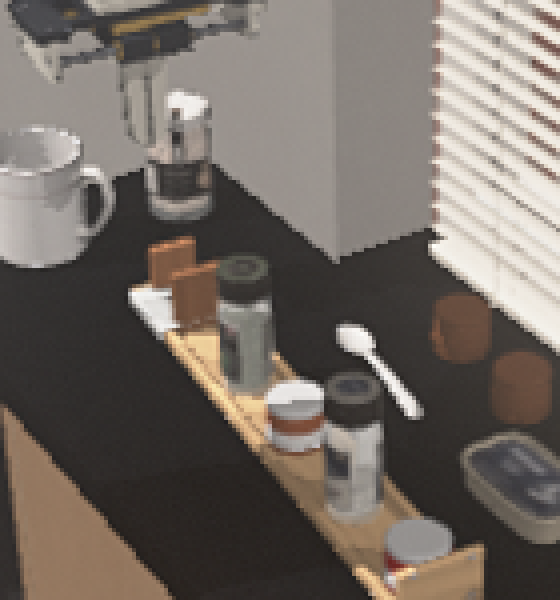

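View pics/m1t.png

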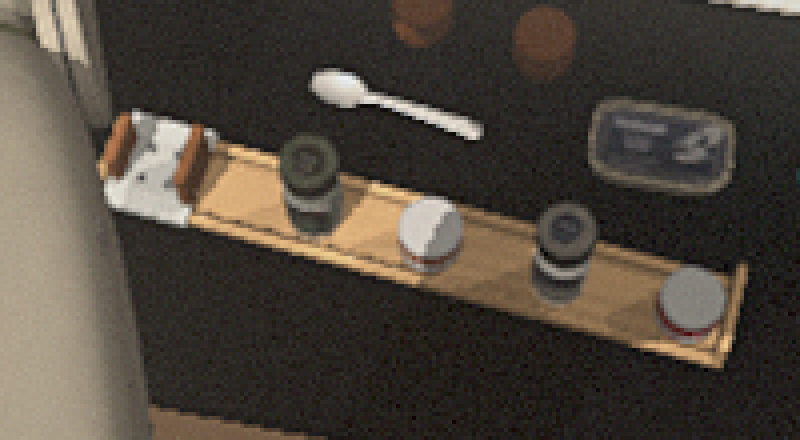

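Both tall jars now stand. Seen from above at 4x, tall B is at about (310,160), low M at (430,230), tall A at (565,235) and low E at (690,300), with the stop at (200,160). Next I'll push the tab from behind in stages.

```bash
cat > s8.py <<'E'
from h import *
X=1.5
def P(y,z=38): return list(W(X,y,z)+[0,0,-D])
arm.movel(P(246,140),Q(0,1),rate=200)
arm.movel(P(246),rate=200); arm.wait(.1); f0=fz(); print(f0)
for y in(215,190,160,130,100): 
    arm.movel(P(y),rate=60); f=(fz()-f0)@EY; print(y,f.round(2))
    if f>8: break
st=telemetry.read_state(); print(st["time"],true(0))
s=Cam("scene");t=Cam("top")
cv2.imwrite("pics/n1s.png",cv2.resize(s.img[120:270,185:325],None,fx=4,fy=4,interpolation=0))
cv2.imwrite("pics/n1t.png",cv2.resize(t.img[180:290,170:370],None,fx=4,fy=4,interpolation=0))
E
python3 s8.py
```

```text
[-0.50749869  0.30748183  0.41122768]
215 0.04
190 -0.28
160 0.03
130 0.86
100 -0.27
42.8917 [ 1.51212128 99.40947333 37.96149679]
```

View pics/n1s.png

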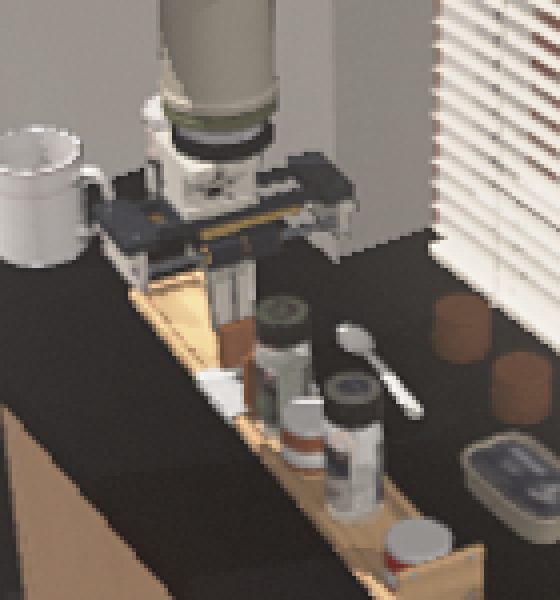

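View pics/n1t.png

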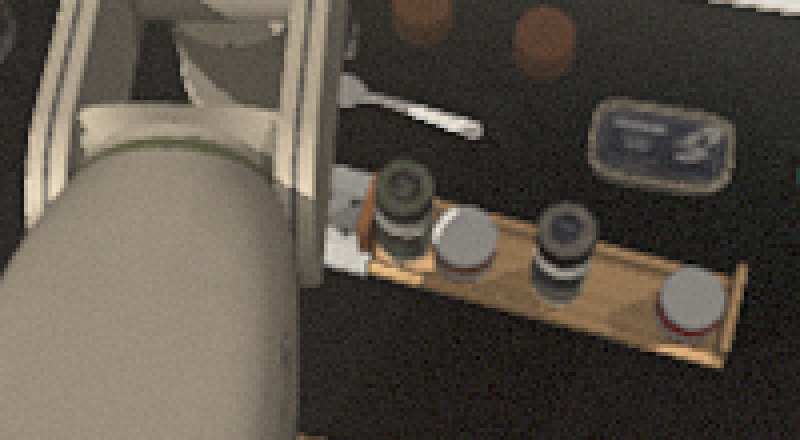

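```bash
cat > s9.py <<'E'
from h import *
X=1.5
def P(y,z=38): return list(W(X,y,z)+[0,0,-D])
f0=np.array([-.3,.3,.4])
for y in(75,50,34): 
    arm.movel(P(y),rate=50); f=(fz()-f0)@EY; print(y,f.round(2))
    if f>8: break
else:
    while y>8:
        y-=1.5; arm.movel(P(y),rate=25); f=(fz()-f0)@EY; print(y,f.round(2))
        if f>6: break
st=telemetry.read_state(); print(st["time"],true(0))
s=Cam("scene");t=Cam("top")
cv2.imwrite("pics/o1s.png",cv2.resize(s.img[120:270,185:325],None,fx=4,fy=4,interpolation=0))
cv2.imwrite("pics/o1t.png",cv2.resize(t.img[180:290,170:370],None,fx=4,fy=4,interpolation=0))
E
python3 s9.py
```

```text
75 -0.25
50 -1.08
34 -0.14
32.5 -0.75
31.0 2.39
29.5 3.54
28.0 2.23
26.5 1.99
25.0 1.64
23.5 1.95
22.0 2.54
20.5 2.03
19.0 4.18
17.5 10.81
47.5083 [ 1.51457149 18.93612621 38.07642726]
```

View pics/o1s.png

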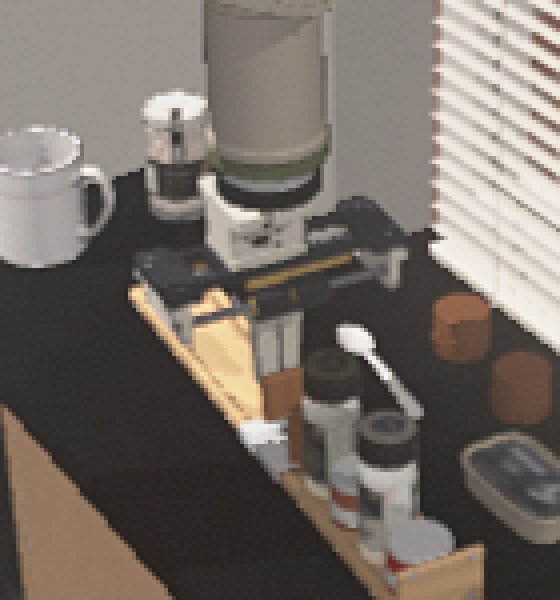

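View pics/o1t.png

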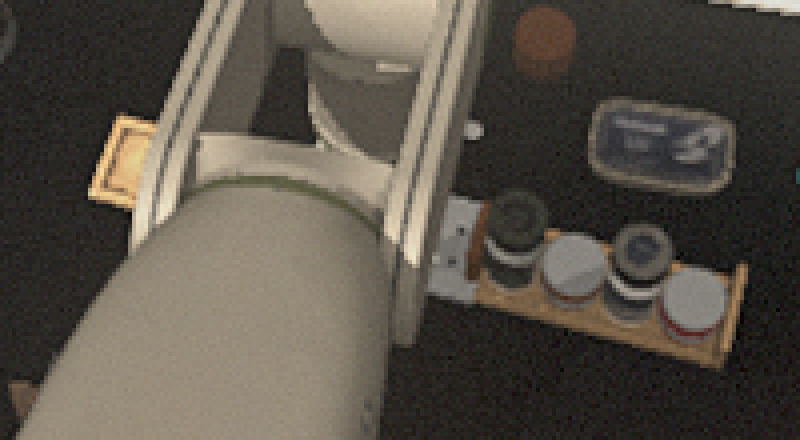

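Contact at 10.8 N came at finger centre y' = 18.9 mm, where a closed row was expected (about 18). All the jars stand close together. I'll back off and check.

```bash
python3 - <<'E'
from h import *
X=1.5
def P(y,z=38): return list(W(X,y,z)+[0,0,-D])
arm.movel(P(45),rate=80); arm.movel(P(60,160),rate=200); arm.reach(P(230,200),Q(0,1)); arm.wait(.3)
s=Cam("scene");t=Cam("top"); print(telemetry.read_state()["time"],fz())
cv2.imwrite("pics/p1s.png",cv2.resize(s.img[120:270,185:325],None,fx=4,fy=4,interpolation=0))
cv2.imwrite("pics/p1t.png",cv2.resize(t.img[180:290,170:370],None,fx=4,fy=4,interpolation=0))
for y in(-54,-74.5,-205,-50): print(y,(t.proj(W(0,y,4))[0]-[170,180])*4,(t.proj(W(0,y,109))[0]-[170,180])*4,(s.proj(W(0,y,109))[0]-[185,120])*4)
E
```

```text
50.0 [0.17102655 0.52421546 0.82002319]
-54 [479.93482103 257.2750133 ] [483.39389268 204.93456638] [316.55237369 348.21370501]
-74.5 [507.42021552 264.62777909] [512.91830529 212.74794169] [329.62397492 362.318966  ]
-205 [684.3182015  311.95071125] [703.09451381 263.07639745] [419.43879774 459.23605316]
-50 [474.58130803 255.84286623] [477.64397941 203.41290256] [314.03218193 345.49422467]
```

View pics/p1s.png

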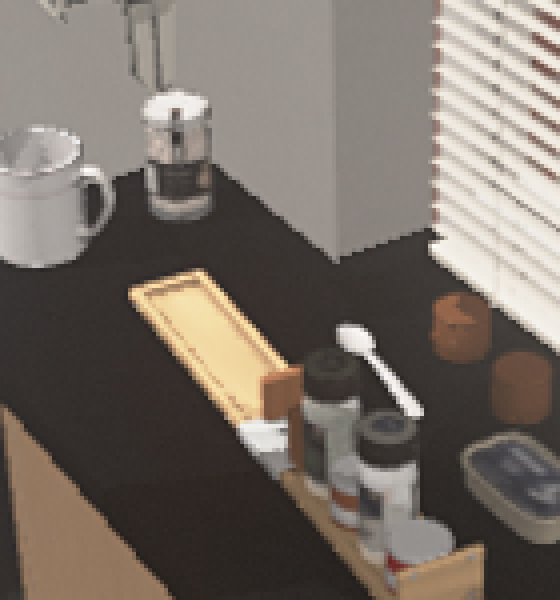

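View pics/p1t.png

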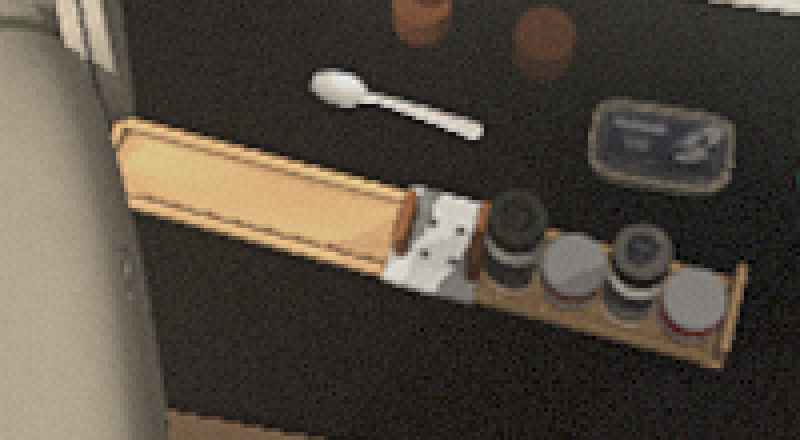

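The four jars stand upright in a tight row. Tall B's cap is at about (518,213) at 4x, against (513,213) predicted for a closed row. The gripper is clear, so I'm handing in.

```bash
python3 - <<'E'
from rig import workorder
print(workorder.hand_in())
E
```

```text
the job is handed in; nothing more can be done
None
```

Both tall jars are standing upright again in the lane, and the stop is slid up so all four jars stand close together between it and the end board. I handed the job in about 50 s into the 72 s; no verdict was reported.

**How it went:** I stood tall_jar_b up first, then tall_jar_a. Each was gripped around the body with the tool tilted, turned 90° and lowered until the foot touched the floor. I then pushed the stop's tab from behind with closed fingers until the row pushed back.

**Last checks:**
- **Stop position:** the push met a firm 10.8 N at the point expected for a closed row, which puts the stop value at about 0.213. I worked that out from the finger position and did not measure it directly.
- **Jars:** in the final pictures all four stand upright and touching. tall_jar_b's cap is within about 5 pixels (roughly 4 mm) of where a closed row should put it.
- **Surroundings:** the things in view round the tray looked unmoved and the gripper was clear of everything. The pepper mill was outside the final crops, so I did not re-check it. From two camera views I estimated that the wrist passed well above it.

**What disagreed:**
- **Tool length:** the reported tool position was wrong. The real fingertips sat about 36.5 mm short of it, so my first grasp closed on nothing, above tall_jar_b. I measured the error by touching the worktop and corrected for it. That touch pressed with about 19 N.
- **False touch:** the first floor contact for tall_jar_a was noise, 5 mm too high, so I lowered it further before letting go.

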